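# Load pressure sensors from the transport rack into the calibration manifold, in order

## Task

Move the four pressure sensors from the nests of the black transport rack into the ports of the aluminium calibration manifold, one in each port, keeping their order as counted from the yellow end blocks: the sensor nearest the transport rack's yellow block goes into the port nearest the manifold's yellow block, the next into the next port, and so on. Leave every sensor standing upright on the floor of its port, and do not tip any over on the way.

Things in the scene. Friction and masses are not known exactly. Their poses are not given: they have to be found in the camera images.
- sensor_red: loose pressure sensor with a red cap, 0.13 to 0.25 kg, round and upright, 90 mm tall: brass foot 36 mm across (height 0 to 12 mm), steel body 26 mm across (12 to 52), red cap 32 mm across (52 to 80; grip it here from above), black connector 14 mm across (80 to 90). Origin: centre of its underside; z up along its axis; its yaw means nothing
- sensor_blue: loose pressure sensor with a blue cap, 0.13 to 0.25 kg, round and upright, 90 mm tall: brass foot 36 mm across (height 0 to 12 mm), steel body 26 mm across (12 to 52), blue cap 32 mm across (52 to 80; grip it here from above), black connector 14 mm across (80 to 90). Origin: centre of its underside; z up along its axis; its yaw means nothing
- sensor_green: loose pressure sensor with a green cap, 0.13 to 0.25 kg, round and upright, 90 mm tall: brass foot 36 mm across (height 0 to 12 mm), steel body 26 mm across (12 to 52), green cap 32 mm across (52 to 80; grip it here from above), black connector 14 mm across (80 to 90). Origin: centre of its underside; z up along its axis; its yaw means nothing
- sensor_white: loose pressure sensor with a white cap, 0.13 to 0.25 kg, round and upright, 90 mm tall: brass foot 36 mm across (height 0 to 12 mm), steel body 26 mm across (12 to 52), white cap 32 mm across (52 to 80; grip it here from above), black connector 14 mm across (80 to 90). Origin: centre of its underside; z up along its axis; its yaw means nothing
- nest_red: fixed grey nest with red rim tags, holds the red-capped sensor at the start; 70 mm square, 20 high, pocket 58 square, 8 deep, floor at its z = 12 mm; origin under its centre, 18 mm above the table. Four nests, 75 mm apart, row order varies, on a black rack 84 x 400 mm. Its y runs along the row to the rack's yellow end block (always the +y end, 70 x 30 mm, top 50 mm above the table)
- nest_blue: fixed grey nest with blue rim tags, holds the blue-capped sensor at the start; 70 mm square, 20 high, pocket 58 square, 8 deep, floor at its z = 12 mm; origin under its centre, 18 mm above the table. Four nests, 75 mm apart, row order varies, on a black rack 84 x 400 mm. Its y runs along the row to the rack's yellow end block (always the +y end, 70 x 30 mm, top 50 mm above the table)
- nest_green: fixed grey nest with green rim tags, holds the green-capped sensor at the start; 70 mm square, 20 high, pocket 58 square, 8 deep, floor at its z = 12 mm; origin under its centre, 18 mm above the table. Four nests, 75 mm apart, row order varies, on a black rack 84 x 400 mm. Its y runs along the row to the rack's yellow end block (always the +y end, 70 x 30 mm, top 50 mm above the table)
- nest_white: fixed grey nest with white rim tags, holds the white-capped sensor at the start; 70 mm square, 20 high, pocket 58 square, 8 deep, floor at its z = 12 mm; origin under its centre, 18 mm above the table. Four nests, 75 mm apart, row order varies, on a black rack 84 x 400 mm. Its y runs along the row to the rack's yellow end block (always the +y end, 70 x 30 mm, top 50 mm above the table)
- manifold: fixed aluminium block, 76 mm (x) by 400 (y), 38 high; four ports along y at y = +112.5, +37.5, -37.5, -112.5 mm, x = 0, each a pocket 58 mm square, 8 deep, floor at z = 30 mm, with a round dark seal. Origin: centre of its underside, on the table. It stands nearer to the robot than the transport rack, or beyond it, roughly parallel
- flag: fixed yellow block, 70 by 30 mm, 34 high, on one end of the manifold, at manifold y = +178 or -178 mm (which end varies; the other end has a low dark block); origin: centre of its underside, 30 mm above the table

How it is judged:
By the outcome, as a careful person would: the job done as asked, in the order asked, and still so for the second after the job is handed in, with the robot touching nothing.
It also fails if it takes over 86 s, if anything falls off the work surface, if the arm or the gripper's body presses on something with over 40 N, if the wrist force passes 120 N, or if a joint passes its speed limit or range.

## Robot

A 6-joint arm with a two-finger parallel gripper is mounted at the origin on the work surface. World frame = base frame: x ahead of the robot, y to its left, z up, the work surface at z = 0. Lengths are in m, angles in rad, forces in N, time in s.
With the tool pointing down it reaches from about 0.3 to 0.825 m from the base axis. Payload 5.4 kg.
Tool frame: the origin (TCP) lies between the finger pads; the fingertips stand 17 mm ahead of it and the grasp point (between the pads) lies 2 mm behind it (ctrl.tip_reach is the y of the fingertips in the tool frame, in m); y points along the fingers, x is the direction in which the jaws open and shut, and the axes are right-handed (so a half turn about y gives the same grasp; the last joint's range is limited). The gripper opens to 92 mm and grips with 3 to 60 N. Pads are 20 mm wide; open, the fingers measure 128 mm over their backs; the gripper's body (75 mm by 189 mm) begins 69 mm behind the grasp point.
Start: joints at [-1.559, 0.158, 1.597, -0, 1.386, -0.21], TCP at [0.126, -0.561, 0.232] pointing down, gripper open.
Joint ranges: [-2.91, 2.91], [-0.94, 2.29], [0.18, 2.7], [-1.29, 4.43], [0.17, 2.64], [-3, 3]. Speed limits (rad/s): [2.57, 2.57, 3.14, 3.14, 3.14, 3.14].

## Interface

Orientations are given as [roll, pitch, yaw] about the fixed x, y, z axes, in that order (R = Rz(yaw) Ry(pitch) Rx(roll)).
In Python, from station import ctrl gives the robot as it stands.
- The arm moves only by the tool drive_tool, never from a script. Its argument "moves" is one flat list of numbers, 7 for each row, row after row: the shift along the world's x, y, z in units of 0.2 m (1.0 is 0.2 m), then the turn, a rotation vector about the world's x, y, z in units of pi/2 rad (1.0 is pi/2 rad), then the closure, from -1 (fully open) to 1 (shut), so that 0 is half open. A call has exactly 8 rows; each row is the pose to reach, as a shift and turn from the pose commanded when the call began; what a row does not reach only later rows make up. A row lasts 1/8 s, in which the tool goes at most 62.5 mm and 10.7 degrees, less where a joint would pass 70% of its speed; a pose out of reach is approached as far as the arm can. A call with a number of a shift or a turn outside -1 to 1 is refused whole. A call with a gripper value outside its range is refused whole. The fingers move at their own pace and stop on an object; "squeeze" is the grip in N (left out, the last holds). Time passes only in rows, so rows that repeat a pose let the fingers close, or fill a call up. It gives the time, the measured TCP pose, the force and the opening at its end, in the units of the state.
- ctrl.state(): the state, without advancing time (a new reading comes with each control period).
- ctrl.grab_frame(name): name is "scene" or "top"; returns a dict with "color" (480x640x3 uint8, red, green, blue), "range_z" (480x640 float32, m along the optical axis (not along the pixel's ray), 0 where there is no reading), "mtx" (3x3 intrinsics, pixels), "R" (3x3) and "t" (3): a world point X has camera coordinates R X + t. Camera axes: x right, y down, z forward; pixel columns grow to the right and rows downward; lengths in m; the calibration is good to about 2 mm. A picture is of the moment at which its call begins.
- ctrl.job_done(): hands the job in, once; it reports no verdict.
The state is a dict: "clock": time; "joints": joint angles; "qvel": joint speeds; "joint_efforts": joint torques, N m; "tool_pos": TCP position; "tool_rot": TCP orientation; "wrist_force": force on the tool from outside, world axes, zero at the start; "ft_torque": the same for the moment, N m; "finger_gap": opening from 0.0 (shut) to 1.0 (fully open).
Only numpy, scipy, OpenCV 4.12 (cv2) and the standard library are available. Lean on these libraries where they do the work, as an engineer would, in place of code of your own. Each camera call takes 0.05 s, during which the arm holds its last target.

## Working session

There is one attempt and no reset: what is moved stays moved. The work goes in short steps, Python scripts to look and compute and a tool call to move; the robot and the scene stay as the last step left them, time stands still between calls to the robot, and variables do not carry over. Pictures are saved under pics/ and viewed, and the job is handed in when it is done.

Besides the shell and the picture viewer there is one more tool, called after ">>>" by a JSON object that holds its "name" and its "arguments", one argument or row to a line. drive_tool: Moves the arm, as the interface text tells. Its arguments: {"type":"object","properties":{"moves":{"type":"array","items":{"type":"number","minimum":-1,"maximum":1}},"squeeze":{"type":"number"}},"required":["moves"]}

```bash
mkdir -p pics; ls
python3 - <<'E'
from station import ctrl
import cv2,numpy as np
print(ctrl.state())
for n in("scene","top"):
    f=ctrl.grab_frame(n); np.savez(f"pics/{n}0.npz",**f)
    cv2.imwrite(f"pics/{n}0.png",f["color"][:,:,::-1]); print(n,f["mtx"],f["R"],f["t"])
E
```

```text
pics
{'clock': 0.0, 'joints': array([-1.55905566e+00,  1.59057774e-01,  1.59821014e+00,  2.89955205e-05,
        1.38622117e+00, -2.10087164e-01]), 'qvel': array([ 4.82002788e-05,  8.59869105e-04,  1.08107552e-03, -2.28312596e-03,
        3.28796528e-04, -6.11349807e-04]), 'joint_efforts': array([-2.01428113e-03, -3.85573196e+01, -3.22106087e+01,  6.99093333e-02,
        3.79917689e-02, -1.51526842e-04]), 'tool_pos': array([ 0.12649561, -0.5603045 ,  0.23062507]), 'tool_rot': array([-1.57037297,  0.00184879, -1.34897345]), 'wrist_force': array([-0.00117801,  0.06898594, -0.36135213]), 'ft_torque': array([-0.00827092, -0.00108729,  0.0493531 ]), 'finger_gap': 0.9992490897105825}
scene [[563.63916427   0.         321.03947848]
 [  0.         563.63916427 243.51083891]
 [  0.           0.           1.        ]] [[ 0.88854647  0.45864299 -0.01147914]
 [ 0.33450026 -0.66475873 -0.66798609]
 [-0.31399799  0.58969691 -0.74408522]] [-0.51349856 -0.13841735  1.03683553]
top [[475.01574691   0.         318.17304491]
 [  0.         475.01574691 236.65159314]
 [  0.           0.           1.        ]] [[-0.02424038 -0.99949549 -0.02052222]
 [-0.98879567  0.02699535 -0.14681409]
 [ 0.14729402  0.01673345 -0.98895119]] [0.04922081 0.56584766 0.63950619]
```

View pics/scene0.png

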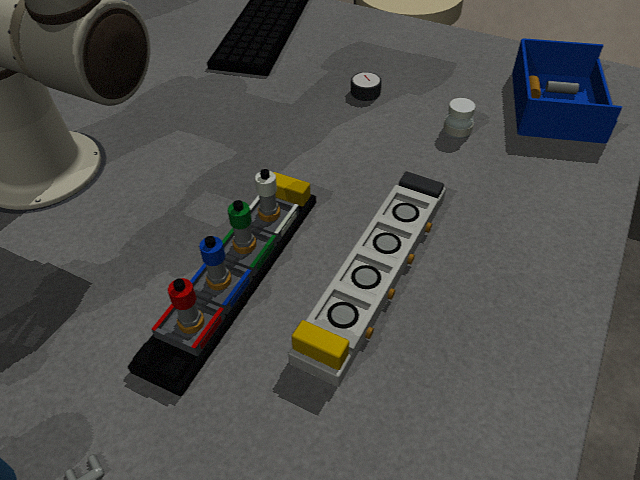

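View pics/top0.png

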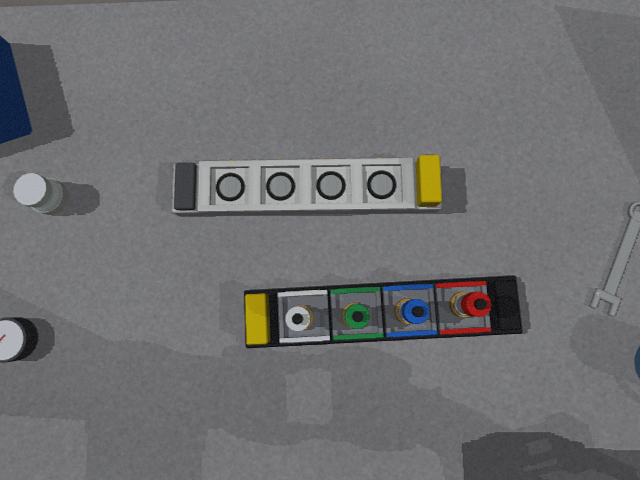

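```bash
cat > h.py <<'E'
import numpy as np
def cloud(f):
    z=f["range_z"].astype(float); v,u=np.mgrid[:480,:640]; K=f["mtx"]
    p=np.stack([(u-K[0,2])/K[0,0]*z,(v-K[1,2])/K[1,1]*z,z],-1)
    return (p-f["t"])@f["R"]
def atz(f,u,v,h):
    d=np.array([(u-f["mtx"][0,2])/f["mtx"][0,0],(v-f["mtx"][1,2])/f["mtx"][1,1],1])@f["R"]
    c=-f["R"].T@f["t"]; return c+d*(h-c[2])/d[2]
E
python3 - <<'E'
from h import *
import cv2
for n in("top","scene"):
    f=dict(np.load(f"pics/{n}0.npz")); P=cloud(f); ok=f["range_z"]>0; c=f["color"].astype(int)
    r,g,b=c[...,0],c[...,1],c[...,2]; Z=P[...,2]
    # yellow blocks
    m=ok&(r>140)&(g>110)&(b<80)&(Z>.04)
    k,l,s,ce=cv2.connectedComponentsWithStats(m.astype(np.uint8))
    for i in range(1,k):
        if s[i,4]>100:
            q=P[l==i]; zt=np.percentile(q[:,2],80); t=q[abs(q[:,2]-zt)<.004]
            print(n,"yellow",t.mean(0).round(4),len(t),cv2.minAreaRect((t[:,:2]*1000).astype(np.float32)))
    # connector top / cap: height bands
    m=ok&(Z>.104)&(Z<.13)&(P[...,0]>.2)&(P[...,0]<.8)&(abs(P[...,1])<.35)
    k,l,s,ce=cv2.connectedComponentsWithStats(m.astype(np.uint8))
    for i in range(1,k):
        if s[i,4]>30:
            q=P[l==i]; print(n,"cap",ce[i].round(),q.mean(0).round(4),np.median(c[l==i],0),cv2.minAreaRect((q[:,:2]*1000).astype(np.float32)), "conn",q[q[:,2]>.1165].mean(0).round(4),(q[:,2]>.1165).sum())
    # ports seal rings: dark at z~.03
    m=ok&(c.max(-1)<60)&(Z>.02)&(Z<.036)&(P[...,0]>.2)
    k,l,s,ce=cv2.connectedComponentsWithStats(m.astype(np.uint8))
    for i in range(1,k):
        if 60<s[i,4]<800: 
            q=P[l==i]; (cc,rr)=cv2.minEnclosingCircle((q[:,:2]*1000).astype(np.float32)); print(n,"ring",ce[i].round(),s[i],q.mean(0).round(4),cc,rr)
E
```

```text
top yellow [ 0.643  -0.1252  0.0634] 923 ((643.3184814453125, -125.54448699951172), (27.986785888671875, 68.41663360595703), 88.91567993164062)
top yellow [0.4532 0.1243 0.0496] 953 ((453.64666748046875, 124.41429138183594), (68.58867645263672, 27.595800399780273), 2.02585768699646)
top cap [478. 304.] [ 0.4662 -0.1647  0.1115] [149.  28.  25.] ((466.453125, -165.98532104492188), (31.133760452270508, 30.800521850585938), 37.31214141845703) conn [ 0.4661 -0.1656  0.1197] 102
top cap [416. 311.] [ 0.4591 -0.0874  0.1115] [ 29.  75. 152.] ((459.08905029296875, -88.29772186279297), (31.3072452545166, 29.90835952758789), 88.75850677490234) conn [ 0.4592 -0.0879  0.1195] 100
top cap [357. 316.] [ 0.4548 -0.013   0.1116] [ 32. 108.  57.] ((454.6345520019531, -13.03476619720459), (30.425203323364258, 29.92411994934082), 88.4758529663086) conn [ 0.4547 -0.0131  0.1196] 99
top cap [298. 318.] [0.4537 0.0616 0.1115] [168. 172. 174.] ((453.9220275878906, 61.53688049316406), (30.374412536621094, 29.952150344848633), 88.60254669189453) conn [0.4539 0.0619 0.1199] 97
top ring [381. 185.] [367 171  
[... 3510 characters left out ...]
2460938, 13.851913452148438) 23.316715240478516
scene ring [213. 290.] [201 281  30  17 171] [ 0.4591 -0.1074  0.0301] (460.5858154296875, -101.73601531982422) 21.328166961669922
scene ring [206. 309.] [196 303  21  13 125] [ 0.4702 -0.14    0.0312] (469.43536376953125, -137.6829071044922) 16.852197647094727
scene ring [342. 315.] [327 302  32  27 296] [ 0.6436 -0.0627  0.0305] (643.9425659179688, -61.96617889404297) 23.014020919799805
scene ring [184. 333.] [172 323  32  18 183] [ 0.4661 -0.1847  0.0303] (466.3650817871094, -176.88433837890625) 21.31281280517578
scene ring [  6. 471.] [  1 459  10  21  95] [ 0.3967 -0.4265  0.0289] (394.7259216308594, -426.87921142578125) 12.486188888549805
```

>>> {"name": "drive_tool", "arguments": {
  "moves": [0.05, 0.06, 0, 0, 0, 0.03, -1, 0.17, 0.2, 0, 0, 0, 0.09, -1, 0.31, 0.36, 0, 0, 0, 0.16, -1, 0.45, 0.52, 0, 0, 0, 0.23, -1, 0.58, 0.67, 0, 0, 0, 0.29, -1, 0.71, 0.82, 0, 0, 0, 0.36, -1, 0.81, 0.94, 0, 0, 0, 0.41, -1, 0.85, 0.985, 0, 0, 0, 0.43, -1],
  "squeeze": 25
}}

```text
clock: 1.1
tool_pos: [0.2974, -0.3621, 0.2314]
tool_rot: [-1.571, 0.0, -0.669]
wrist_force: [-1.1, -0.1, 0.3]
finger_gap: 0.999
```

>>> {"name": "drive_tool", "arguments": {
  "moves": [0.05, 0.06, 0, 0, 0, 0.03, -1, 0.17, 0.2, 0, 0, 0, 0.09, -1, 0.31, 0.36, 0, 0, 0, 0.16, -1, 0.45, 0.52, 0, 0, 0, 0.23, -1, 0.58, 0.67, 0, 0, 0, 0.29, -1, 0.71, 0.82, 0, 0, 0, 0.36, -1, 0.81, 0.94, 0, 0, 0, 0.41, -1, 0.85, 0.985, 0, 0, 0, 0.43, -1]
}}

```text
clock: 2.1
tool_pos: [0.4671, -0.166, 0.2315]
tool_rot: [-1.571, 0.0, 0.005]
wrist_force: [-0.1, -0.1, -0.1]
finger_gap: 1.0
```

>>> {"name": "drive_tool", "arguments": {
  "moves": [0, 0, -0.06, 0, 0, 0, -1, 0, 0, -0.2, 0, 0, 0, -1, 0, 0, -0.36, 0, 0, 0, -1, 0, 0, -0.5, 0, 0, 0, -1, 0, 0, -0.61, 0, 0, 0, -1, 0, 0, -0.67, 0, 0, 0, -1, 0, 0, -0.69, 0, 0, 0, -1, 0, 0, -0.69, 0, 0, 0, -1]
}}

```text
clock: 3.1
tool_pos: [0.4666, -0.1674, 0.0939]
tool_rot: [-1.571, -0.001, 0.001]
wrist_force: [1.1, -0.9, 0.6]
finger_gap: 1.001
```

>>> {"name": "drive_tool", "arguments": {
  "moves": [0, 0, 0, 0, 0, 0, 1, 0, 0, 0, 0, 0, 0, 1, 0, 0, 0, 0, 0, 0, 1, 0, 0, 0, 0, 0, 0, 1, 0, 0, 0, 0, 0, 0, 1, 0, 0, 0, 0, 0, 0, 1, 0, 0, 0, 0, 0, 0, 1, 0, 0, 0, 0, 0, 0, 1]
}}

```text
clock: 4.1
tool_pos: [0.4664, -0.1669, 0.0936]
tool_rot: [-1.571, 0.0, 0.002]
wrist_force: [-0.4, -0.2, 1.0]
finger_gap: 0.341
```

>>> {"name": "drive_tool", "arguments": {
  "moves": [0, 0, 0.02, 0, 0, 0, 1, 0, 0, 0.08, 0, 0, 0, 1, 0, 0, 0.18, 0, 0, 0, 1, 0, 0, 0.3, 0, 0, 0, 1, 0, 0, 0.42, 0, 0, 0, 1, 0, 0, 0.51, 0, 0, 0, 1, 0, 0, 0.55, 0, 0, 0, 1, 0, 0, 0.55, 0, 0, 0, 1]
}}

```text
clock: 5.1
tool_pos: [0.4666, -0.167, 0.2039]
tool_rot: [-1.571, -0.0, 0.002]
wrist_force: [0.1, -0.0, -2.2]
finger_gap: 0.345
```

Run:
```python
from station import ctrl
import cv2
f=ctrl.grab_frame("scene"); cv2.imwrite("pics/s1.png",f["color"][:,:,::-1])
```

```text
(no output)
```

View pics/s1.png

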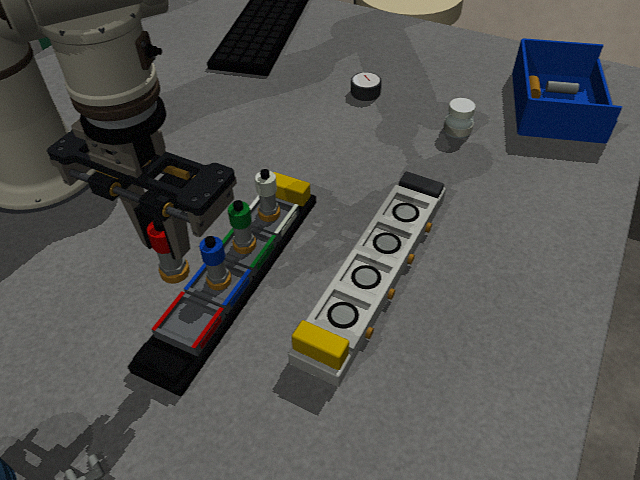

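>>> {"name": "drive_tool", "arguments": {
  "moves": [0.02, 0.03, 0, 0, 0, 0, 1, 0.06, 0.11, 0, 0, 0, 0, 1, 0.12, 0.22, 0, 0, 0, 0, 1, 0.19, 0.35, 0, 0, 0, 0, 1, 0.27, 0.49, 0, 0, 0, 0, 1, 0.35, 0.63, 0, 0, 0, 0, 1, 0.42, 0.76, 0, 0, 0, 0, 1, 0.48, 0.87, 0, 0, 0, 0, 1]
}}

```text
clock: 6.15
tool_pos: [0.5628, 0.0096, 0.203]
tool_rot: [-1.57, 0.001, 0.003]
wrist_force: [-0.6, -1.0, -3.0]
finger_gap: 0.344
```

>>> {"name": "drive_tool", "arguments": {
  "moves": [0.07, 0.13, 0, 0, 0, 0, 1, 0.14, 0.25, 0, 0, 0, 0, 1, 0.21, 0.38, 0, 0, 0, 0, 1, 0.28, 0.51, 0, 0, 0, 0, 1, 0.35, 0.63, 0, 0, 0, 0, 1, 0.4, 0.72, 0, 0, 0, 0, 1, 0.43, 0.78, 0, 0, 0, 0, 1, 0.43, 0.78, 0, 0, 0, 0, 1]
}}

```text
clock: 7.15
tool_pos: [0.6482, 0.1643, 0.203]
tool_rot: [-1.571, 0.001, 0.003]
wrist_force: [-0.0, -0.5, -2.7]
finger_gap: 0.344
```

>>> {"name": "drive_tool", "arguments": {
  "moves": [0, 0, -0.04, 0, 0, 0, 1, 0, 0, -0.14, 0, 0, 0, 1, 0, 0, -0.26, 0, 0, 0, 1, 0, 0, -0.37, 0, 0, 0, 1, 0, 0, -0.45, 0, 0, 0, 1, 0, 0, -0.51, 0, 0, 0, 1, 0, 0, -0.545, 0, 0, 0, 1, 0, 0, -0.55, 0, 0, 0, 1]
}}

```text
clock: 8.15
tool_pos: [0.6488, 0.1631, 0.0939]
tool_rot: [-1.571, -0.001, 0.002]
wrist_force: [-0.5, -0.1, -1.1]
finger_gap: 0.343
```

>>> {"name": "drive_tool", "arguments": {
  "moves": [0, 0, 0, 0, 0, 0, 0.2, 0, 0, 0, 0, 0, 0, 0, 0, 0, 0, 0, 0, 0, -0.2, 0, 0, 0, 0, 0, 0, -0.5, 0, 0, 0, 0, 0, 0, -1, 0, 0, 0, 0, 0, 0, -1, 0, 0, 0, 0, 0, 0, -1, 0, 0, 0, 0, 0, 0, -1]
}}

```text
clock: 9.15
tool_pos: [0.6484, 0.1631, 0.0935]
tool_rot: [-1.571, 0.0, 0.002]
wrist_force: [-0.8, -0.0, -0.0]
finger_gap: 1.001
```

>>> {"name": "drive_tool", "arguments": {
  "moves": [0, 0, 0.03, 0, 0, 0, -1, 0, 0, 0.12, 0, 0, 0, -1, 0, 0, 0.26, 0, 0, 0, -1, 0, 0, 0.4, 0, 0, 0, -1, 0, 0, 0.5, 0, 0, 0, -1, -0.05, -0.06, 0.55, 0, 0, 0, -1, -0.15, -0.19, 0.55, 0, 0, 0, -1, -0.25, -0.33, 0.55, 0, 0, 0, -1]
}}

```text
clock: 10.15
tool_pos: [0.5981, 0.0966, 0.2045]
tool_rot: [-1.571, -0.001, 0.003]
wrist_force: [-0.3, -0.6, 0.5]
finger_gap: 1.001
```

Run:
```python
from station import ctrl
import cv2
f=ctrl.grab_frame("scene"); cv2.imwrite("pics/s2.png",f["color"][:,:,::-1])
```

```text
(no output)
```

View pics/s2.png

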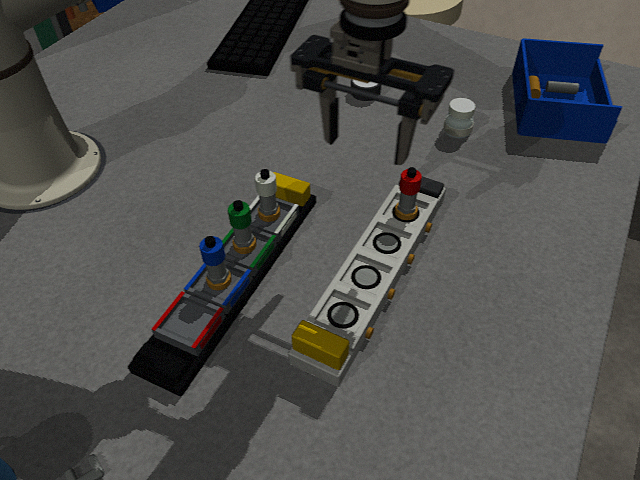

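>>> {"name": "drive_tool", "arguments": {
  "moves": [-0.1, -0.13, 0, 0, 0, 0, -1, -0.21, -0.28, 0, 0, 0, 0, -1, -0.33, -0.44, 0, 0, 0, 0, -1, -0.45, -0.6, 0, 0, 0, 0, -1, -0.56, -0.75, 0, 0, 0, 0, -1, -0.65, -0.87, 0, 0, 0, 0, -1, -0.695, -0.93, 0, 0, 0, 0, -1, -0.695, -0.93, 0, 0, 0, 0, -1]
}}

```text
clock: 11.2
tool_pos: [0.4595, -0.0892, 0.204]
tool_rot: [-1.571, -0.001, 0.001]
wrist_force: [0.4, 0.2, 0.2]
finger_gap: 1.001
```

>>> {"name": "drive_tool", "arguments": {
  "moves": [0, 0, -0.05, 0, 0, 0, -1, 0, 0, -0.16, 0, 0, 0, -1, 0, 0, -0.29, 0, 0, 0, -1, 0, 0, -0.41, 0, 0, 0, -1, 0, 0, -0.5, 0, 0, 0, -1, 0, 0, -0.54, 0, 0, 0, -1, 0, 0, -0.55, 0, 0, 0, -1, 0, 0, -0.55, 0, 0, 0, -1]
}}

```text
clock: 12.2
tool_pos: [0.4599, -0.0889, 0.0941]
tool_rot: [-1.571, -0.001, 0.002]
wrist_force: [-0.1, -0.8, -0.3]
finger_gap: 0.998
```

>>> {"name": "drive_tool", "arguments": {
  "moves": [0, 0, 0, 0, 0, 0, 1, 0, 0, 0, 0, 0, 0, 1, 0, 0, 0, 0, 0, 0, 1, 0, 0, 0, 0, 0, 0, 1, 0, 0, 0, 0, 0, 0, 1, 0, 0, 0, 0, 0, 0, 1, 0, 0, 0, 0, 0, 0, 1, 0, 0, 0, 0, 0, 0, 1]
}}

```text
clock: 13.2
tool_pos: [0.4594, -0.0889, 0.0936]
tool_rot: [-1.571, 0.0, 0.002]
wrist_force: [0.1, -0.4, 0.1]
finger_gap: 0.344
```

>>> {"name": "drive_tool", "arguments": {
  "moves": [0, 0, 0.02, 0, 0, 0, 1, 0, 0, 0.08, 0, 0, 0, 1, 0, 0, 0.18, 0, 0, 0, 1, 0, 0, 0.3, 0, 0, 0, 1, 0, 0, 0.42, 0, 0, 0, 1, 0, 0, 0.51, 0, 0, 0, 1, 0, 0, 0.55, 0, 0, 0, 1, 0, 0, 0.55, 0, 0, 0, 1]
}}

```text
clock: 14.2
tool_pos: [0.4597, -0.089, 0.2041]
tool_rot: [-1.571, -0.001, 0.002]
wrist_force: [-0.4, 1.0, -1.7]
finger_gap: 0.346
```

>>> {"name": "drive_tool", "arguments": {
  "moves": [0.05, 0.05, 0, 0, 0, 0, 1, 0.15, 0.14, 0, 0, 0, 0, 1, 0.29, 0.28, 0, 0, 0, 0, 1, 0.45, 0.43, 0, 0, 0, 0, 1, 0.61, 0.58, 0, 0, 0, 0, 1, 0.76, 0.72, 0, 0, 0, 0, 1, 0.88, 0.84, 0, 0, 0, 0, 1, 0.935, 0.89, 0, 0, 0, 0, 1]
}}

```text
clock: 15.2
tool_pos: [0.647, 0.0917, 0.2017]
tool_rot: [-1.57, 0.002, 0.004]
wrist_force: [-0.8, -0.1, -2.5]
finger_gap: 0.341
```

>>> {"name": "drive_tool", "arguments": {
  "moves": [0, 0, 0, 0, 0, 0, 1, 0, 0, -0.08, 0, 0, 0, 1, 0, 0, -0.21, 0, 0, 0, 1, 0, 0, -0.34, 0, 0, 0, 1, 0, 0, -0.44, 0, 0, 0, 1, 0, 0, -0.51, 0, 0, 0, 1, 0, 0, -0.545, 0, 0, 0, 1, 0, 0, -0.55, 0, 0, 0, 1]
}}

```text
clock: 16.2
tool_pos: [0.6469, 0.089, 0.094]
tool_rot: [-1.571, -0.001, 0.002]
wrist_force: [0.1, -0.8, -2.0]
finger_gap: 0.341
```

>>> {"name": "drive_tool", "arguments": {
  "moves": [0, 0, 0, 0, 0, 0, 0.2, 0, 0, 0, 0, 0, 0, 0, 0, 0, 0, 0, 0, 0, -0.2, 0, 0, 0, 0, 0, 0, -0.5, 0, 0, 0, 0, 0, 0, -1, 0, 0, 0, 0, 0, 0, -1, 0, 0, 0, 0, 0, 0, -1, 0, 0, 0, 0, 0, 0, -1]
}}

```text
clock: 17.2
tool_pos: [0.6465, 0.0891, 0.0936]
tool_rot: [-1.571, 0.0, 0.002]
wrist_force: [0.3, 0.3, -0.6]
finger_gap: 0.998
```

>>> {"name": "drive_tool", "arguments": {
  "moves": [0, 0, 0.03, 0, 0, 0, -1, 0, 0, 0.12, 0, 0, 0, -1, 0, 0, 0.26, 0, 0, 0, -1, 0, 0, 0.4, 0, 0, 0, -1, 0, 0, 0.5, 0, 0, 0, -1, -0.05, -0.03, 0.55, 0, 0, 0, -1, -0.15, -0.08, 0.55, 0, 0, 0, -1, -0.25, -0.13, 0.55, 0, 0, 0, -1]
}}

```text
clock: 18.2
tool_pos: [0.5949, 0.0626, 0.2031]
tool_rot: [-1.571, 0.002, 0.002]
wrist_force: [-0.0, -0.6, 0.3]
finger_gap: 1.0
```

Run:
```python
from station import ctrl
import cv2
f=ctrl.grab_frame("scene"); cv2.imwrite("pics/s3.png",f["color"][:,:,::-1])
```

```text
(no output)
```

View pics/s3.png

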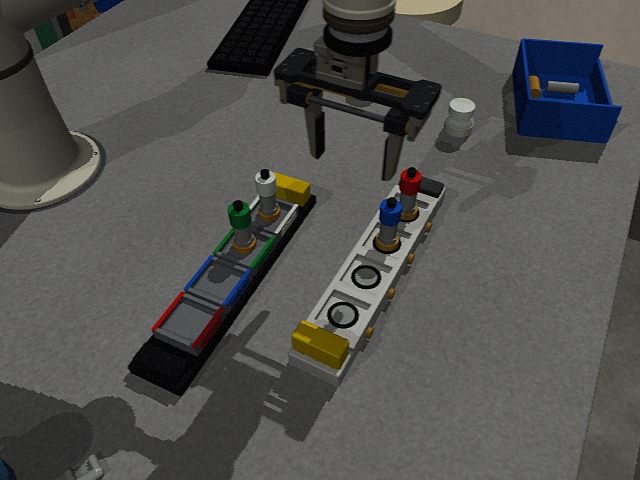

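>>> {"name": "drive_tool", "arguments": {
  "moves": [-0.1, -0.05, 0, 0, 0, 0, -1, -0.21, -0.11, 0, 0, 0, 0, -1, -0.33, -0.18, 0, 0, 0, 0, -1, -0.45, -0.24, 0, 0, 0, 0, -1, -0.57, -0.31, 0, 0, 0, 0, -1, -0.66, -0.36, 0, 0, 0, 0, -1, -0.71, -0.385, 0, 0, 0, 0, -1, -0.71, -0.385, 0, 0, 0, 0, -1]
}}

```text
clock: 19.25
tool_pos: [0.4542, -0.014, 0.2035]
tool_rot: [-1.571, -0.0, 0.001]
wrist_force: [-0.9, 0.6, -1.1]
finger_gap: 0.998
```

>>> {"name": "drive_tool", "arguments": {
  "moves": [0, 0, -0.05, 0, 0, 0, -1, 0, 0, -0.16, 0, 0, 0, -1, 0, 0, -0.29, 0, 0, 0, -1, 0, 0, -0.41, 0, 0, 0, -1, 0, 0, -0.5, 0, 0, 0, -1, 0, 0, -0.54, 0, 0, 0, -1, 0, 0, -0.55, 0, 0, 0, -1, 0, 0, -0.55, 0, 0, 0, -1]
}}

```text
clock: 20.25
tool_pos: [0.4549, -0.014, 0.094]
tool_rot: [-1.571, -0.001, 0.002]
wrist_force: [0.3, 0.1, -0.2]
finger_gap: 1.001
```

>>> {"name": "drive_tool", "arguments": {
  "moves": [0, 0, 0, 0, 0, 0, 1, 0, 0, 0, 0, 0, 0, 1, 0, 0, 0, 0, 0, 0, 1, 0, 0, 0, 0, 0, 0, 1, 0, 0, 0, 0, 0, 0, 1, 0, 0, 0, 0, 0, 0, 1, 0, 0, 0, 0, 0, 0, 1, 0, 0, 0, 0, 0, 0, 1]
}}

```text
clock: 21.25
tool_pos: [0.4545, -0.0139, 0.0936]
tool_rot: [-1.571, -0.0, 0.002]
wrist_force: [-0.4, 0.3, -0.7]
finger_gap: 0.338
```

>>> {"name": "drive_tool", "arguments": {
  "moves": [0, 0, 0.02, 0, 0, 0, 1, 0, 0, 0.08, 0, 0, 0, 1, 0, 0, 0.18, 0, 0, 0, 1, 0, 0, 0.3, 0, 0, 0, 1, 0, 0, 0.42, 0, 0, 0, 1, 0, 0, 0.51, 0, 0, 0, 1, 0, 0, 0.55, 0, 0, 0, 1, 0, 0, 0.55, 0, 0, 0, 1]
}}

```text
clock: 22.25
tool_pos: [0.4547, -0.0139, 0.2041]
tool_rot: [-1.571, -0.001, 0.002]
wrist_force: [0.5, -0.3, -2.5]
finger_gap: 0.345
```

>>> {"name": "drive_tool", "arguments": {
  "moves": [0.05, 0.01, 0, 0, 0, 0, 1, 0.15, 0.02, 0, 0, 0, 0, 1, 0.3, 0.04, 0, 0, 0, 0, 1, 0.46, 0.07, 0, 0, 0, 0, 1, 0.62, 0.09, 0, 0, 0, 0, 1, 0.77, 0.11, 0, 0, 0, 0, 1, 0.9, 0.13, 0, 0, 0, 0, 1, 0.955, 0.14, 0, 0, 0, 0, 1]
}}

```text
clock: 23.25
tool_pos: [0.6462, 0.0146, 0.2019]
tool_rot: [-1.57, 0.002, 0.002]
wrist_force: [0.1, 0.4, -3.4]
finger_gap: 0.343
```

>>> {"name": "drive_tool", "arguments": {
  "moves": [0, 0, 0, 0, 0, 0, 1, 0, 0, -0.08, 0, 0, 0, 1, 0, 0, -0.21, 0, 0, 0, 1, 0, 0, -0.34, 0, 0, 0, 1, 0, 0, -0.44, 0, 0, 0, 1, 0, 0, -0.51, 0, 0, 0, 1, 0, 0, -0.545, 0, 0, 0, 1, 0, 0, -0.55, 0, 0, 0, 1]
}}

```text
clock: 24.25
tool_pos: [0.6459, 0.014, 0.0941]
tool_rot: [-1.571, -0.001, 0.002]
wrist_force: [0.4, -0.2, -2.0]
finger_gap: 0.344
```

>>> {"name": "drive_tool", "arguments": {
  "moves": [0, 0, 0, 0, 0, 0, 0.2, 0, 0, 0, 0, 0, 0, 0, 0, 0, 0, 0, 0, 0, -0.2, 0, 0, 0, 0, 0, 0, -0.5, 0, 0, 0, 0, 0, 0, -1, 0, 0, 0, 0, 0, 0, -1, 0, 0, 0, 0, 0, 0, -1, 0, 0, 0, 0, 0, 0, -1]
}}

```text
clock: 25.25
tool_pos: [0.6455, 0.0141, 0.0936]
tool_rot: [-1.571, -0.0, 0.002]
wrist_force: [-1.1, -0.4, -0.7]
finger_gap: 1.0
```

>>> {"name": "drive_tool", "arguments": {
  "moves": [0, 0, 0.03, 0, 0, 0, -1, 0, 0, 0.12, 0, 0, 0, -1, 0, 0, 0.26, 0, 0, 0, -1, 0, 0, 0.4, 0, 0, 0, -1, 0, 0, 0.5, 0, 0, 0, -1, -0.05, 0.01, 0.55, 0, 0, 0, -1, -0.15, 0.03, 0.55, 0, 0, 0, -1, -0.25, 0.05, 0.55, 0, 0, 0, -1]
}}

```text
clock: 26.25
tool_pos: [0.5939, 0.0244, 0.2031]
tool_rot: [-1.571, 0.001, 0.002]
wrist_force: [0.4, 0.0, 0.3]
finger_gap: 1.001
```

Run:
```python
from station import ctrl
import cv2
f=ctrl.grab_frame("scene"); cv2.imwrite("pics/s4.png",f["color"][:,:,::-1])
```

```text
(no output)
```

View pics/s4.png

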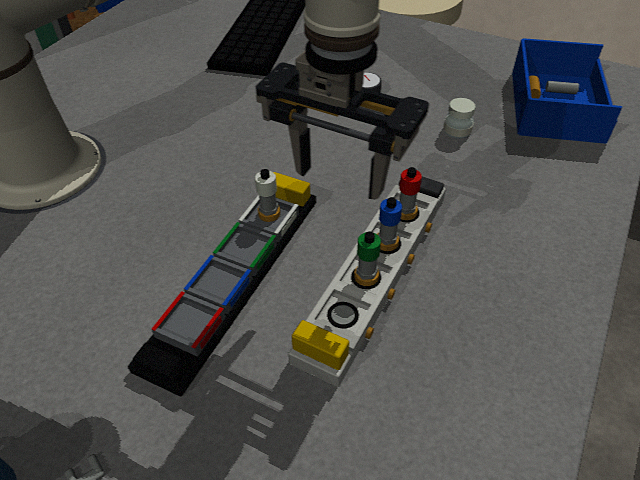

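>>> {"name": "drive_tool", "arguments": {
  "moves": [-0.1, 0.03, 0, 0, 0, 0, -1, -0.21, 0.06, 0, 0, 0, 0, -1, -0.33, 0.09, 0, 0, 0, 0, -1, -0.45, 0.12, 0, 0, 0, 0, -1, -0.57, 0.15, 0, 0, 0, 0, -1, -0.66, 0.175, 0, 0, 0, 0, -1, -0.71, 0.185, 0, 0, 0, 0, -1, -0.71, 0.185, 0, 0, 0, 0, -1]
}}

```text
clock: 27.3
tool_pos: [0.4531, 0.0612, 0.2035]
tool_rot: [-1.571, 0.0, 0.002]
wrist_force: [0.5, 0.4, 0.7]
finger_gap: 1.0
```

>>> {"name": "drive_tool", "arguments": {
  "moves": [0, 0, -0.05, 0, 0, 0, -1, 0, 0, -0.16, 0, 0, 0, -1, 0, 0, -0.29, 0, 0, 0, -1, 0, 0, -0.41, 0, 0, 0, -1, 0, 0, -0.5, 0, 0, 0, -1, 0, 0, -0.54, 0, 0, 0, -1, 0, 0, -0.55, 0, 0, 0, -1, 0, 0, -0.55, 0, 0, 0, -1]
}}

```text
clock: 28.3
tool_pos: [0.454, 0.061, 0.094]
tool_rot: [-1.571, -0.001, 0.002]
wrist_force: [0.6, -0.4, 1.2]
finger_gap: 1.0
```

>>> {"name": "drive_tool", "arguments": {
  "moves": [0, 0, 0, 0, 0, 0, 1, 0, 0, 0, 0, 0, 0, 1, 0, 0, 0, 0, 0, 0, 1, 0, 0, 0, 0, 0, 0, 1, 0, 0, 0, 0, 0, 0, 1, 0, 0, 0, 0, 0, 0, 1, 0, 0, 0, 0, 0, 0, 1, 0, 0, 0, 0, 0, 0, 1]
}}

```text
clock: 29.3
tool_pos: [0.4535, 0.0611, 0.0936]
tool_rot: [-1.571, -0.0, 0.002]
wrist_force: [0.6, -0.4, -0.5]
finger_gap: 0.344
```

>>> {"name": "drive_tool", "arguments": {
  "moves": [0, 0, 0.02, 0, 0, 0, 1, 0, 0, 0.08, 0, 0, 0, 1, 0, 0, 0.18, 0, 0, 0, 1, 0, 0, 0.3, 0, 0, 0, 1, 0, 0, 0.42, 0, 0, 0, 1, 0, 0, 0.51, 0, 0, 0, 1, 0, 0, 0.55, 0, 0, 0, 1, 0, 0, 0.55, 0, 0, 0, 1]
}}

```text
clock: 30.3
tool_pos: [0.4537, 0.0611, 0.2041]
tool_rot: [-1.571, -0.001, 0.002]
wrist_force: [0.2, 1.0, -2.4]
finger_gap: 0.342
```

>>> {"name": "drive_tool", "arguments": {
  "moves": [0.05, -0.03, 0, 0, 0, 0, 1, 0.15, -0.1, 0, 0, 0, 0, 1, 0.3, -0.19, 0, 0, 0, 0, 1, 0.46, -0.3, 0, 0, 0, 0, 1, 0.62, -0.4, 0, 0, 0, 0, 1, 0.77, -0.49, 0, 0, 0, 0, 1, 0.9, -0.58, 0, 0, 0, 0, 1, 0.95, -0.61, 0, 0, 0, 0, 1]
}}

```text
clock: 31.3
tool_pos: [0.6442, -0.0623, 0.2019]
tool_rot: [-1.57, 0.002, 0.001]
wrist_force: [-0.3, 0.3, -1.8]
finger_gap: 0.344
```

>>> {"name": "drive_tool", "arguments": {
  "moves": [0, 0, 0, 0, 0, 0, 1, 0, 0, -0.08, 0, 0, 0, 1, 0, 0, -0.21, 0, 0, 0, 1, 0, 0, -0.34, 0, 0, 0, 1, 0, 0, -0.44, 0, 0, 0, 1, 0, 0, -0.51, 0, 0, 0, 1, 0, 0, -0.545, 0, 0, 0, 1, 0, 0, -0.55, 0, 0, 0, 1]
}}

```text
clock: 32.3
tool_pos: [0.6439, -0.061, 0.0941]
tool_rot: [-1.571, -0.001, 0.002]
wrist_force: [-0.0, 0.7, -1.7]
finger_gap: 0.339
```

>>> {"name": "drive_tool", "arguments": {
  "moves": [0, 0, 0, 0, 0, 0, 0.2, 0, 0, 0, 0, 0, 0, 0, 0, 0, 0, 0, 0, 0, -0.2, 0, 0, 0, 0, 0, 0, -0.5, 0, 0, 0, 0, 0, 0, -1, 0, 0, 0, 0, 0, 0, -1, 0, 0, 0, 0, 0, 0, -1, 0, 0, 0, 0, 0, 0, -1]
}}

```text
clock: 33.3
tool_pos: [0.6435, -0.0609, 0.0936]
tool_rot: [-1.571, 0.0, 0.002]
wrist_force: [-0.1, -0.7, -0.3]
finger_gap: 0.998
```

>>> {"name": "drive_tool", "arguments": {
  "moves": [0, 0, 0.03, 0, 0, 0, -1, 0, 0, 0.12, 0, 0, 0, -1, 0, 0, 0.26, 0, 0, 0, -1, 0, 0, 0.4, 0, 0, 0, -1, 0, 0, 0.52, 0, 0, 0, -1, -0.05, -0.05, 0.6, 0, 0, 0, -1, -0.15, -0.15, 0.6, 0, 0, 0, -1, -0.25, -0.25, 0.6, 0, 0, 0, -1]
}}

```text
clock: 34.3
tool_pos: [0.5924, -0.1119, 0.2144]
tool_rot: [-1.571, -0.0, 0.002]
wrist_force: [1.1, -0.9, 0.3]
finger_gap: 1.005
```

>>> {"name": "drive_tool", "arguments": {
  "moves": [-0.1, -0.1, 0, 0, 0, 0, -1, -0.2, -0.2, 0, 0, 0, 0, -1, -0.35, -0.35, 0, 0, 0, 0, -1, -0.5, -0.5, 0, 0, 0, 0, -1, -0.65, -0.65, 0, 0, 0, 0, -1, -0.75, -0.75, 0, 0, 0, 0, -1, -0.8, -0.8, 0, 0, 0, 0, -1, -0.8, -0.8, 0, 0, 0, 0, -1]
}}

```text
clock: 35.3
tool_pos: [0.433, -0.2713, 0.2138]
tool_rot: [-1.571, -0.0, 0.0]
wrist_force: [-0.0, 0.2, 0.0]
finger_gap: 0.998
```

Run:
```python
from station import ctrl
from h import *
import cv2
print(ctrl.state()["wrist_force"])
for n in("scene","top"):
    f=ctrl.grab_frame(n); cv2.imwrite(f"pics/{n}5.png",f["color"][:,:,::-1])
    P=cloud(f); c=f["color"]
    m=(P[...,2]>.104)&(P[...,2]<.13)&(P[...,0]>.58)&(P[...,0]<.7)&(abs(P[...,1])<.3)&(f["range_z"]>0)
    k,l,s,ce=cv2.connectedComponentsWithStats(m.astype(np.uint8))
    for i in range(1,k):
        if s[i,4]>30:
            q=P[l==i]; print(n,ce[i].round(),np.median(c[l==i],0),"conn",q[q[:,2]>.1165].mean(0).round(4),q[:,2].max().round(4))
```

```text
[-0.02134695  0.22145599  0.02974551]
scene [411. 176.] [63.5  7.   5. ] conn [0.6485 0.1617 0.1194] 0.1214
scene [391. 207.] [ 9.  29.  72.5] conn [0.6465 0.0877 0.1194] 0.1217
scene [369. 241.] [10. 52. 20.] conn [0.6458 0.0126 0.1193] 0.122
scene [344. 280.] [105. 110.  98.] conn [ 0.644  -0.0617  0.1194] 0.1219
top [331. 170.] [ 30. 108.  54.] conn [0.6459 0.015  0.1193] 0.1217
top [387. 170.] [166.5 169.  172. ] conn [ 0.6437 -0.0599  0.1194] 0.1217
top [219. 172.] [126.  25.  23.] conn [0.6483 0.1634 0.1193] 0.1219
top [274. 171.] [ 27.  70. 140.] conn [0.6464 0.0895 0.1193] 0.1221
```

View pics/scene5.png

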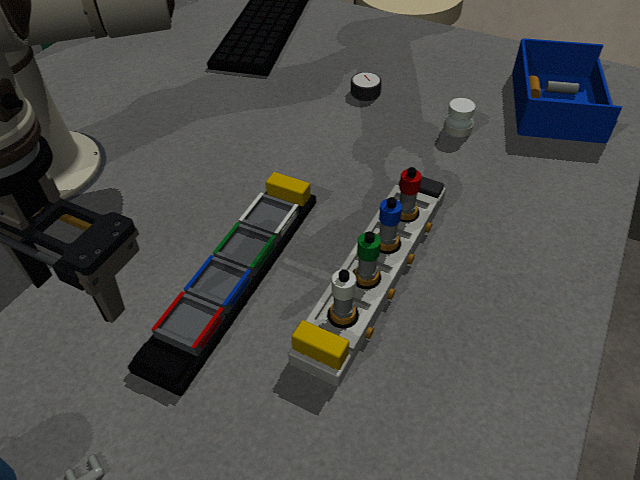

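View pics/top5.png

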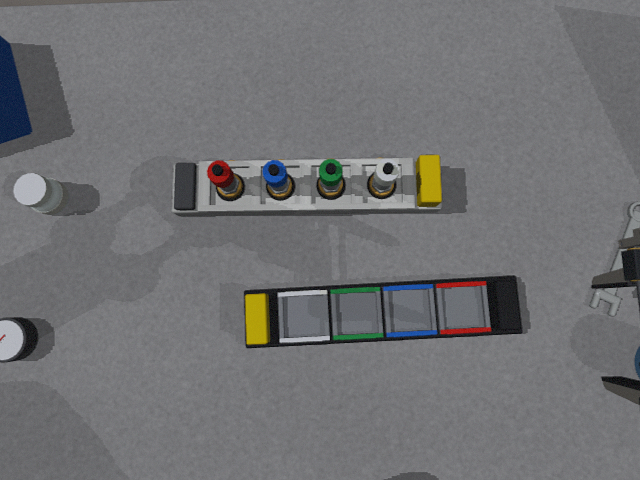

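All four sensors stand upright in the ports. In the top view, white is at (387,170) beside the manifold's yellow block, followed by green (331,170), blue (274,171) and red (219,172). The nests are empty and the gripper is clear.

```bash
python3 -c "
from station import ctrl
print(ctrl.job_done())"
```

```text
the job is handed in; nothing more can be done
None
```

I moved all four sensors into the manifold and handed the job in; the hand-in gave no verdict. Counted from the manifold's yellow block the order is white, green, blue, red, the same as on the transport rack counted from its own yellow block. The arm used about 35 s of the 86 s allowed.

**Position:** the last check used both cameras. Each sensor stands within about 2 mm of its port centre. The two cameras disagree by about 2 mm in y, which is within their calibration, and I averaged them when placing.

**Seating:** the connector tops read z = 0.119 m. A sensor standing upright on a port floor should read 0.120 m.

**Handling:** the gripper is clear of everything, and wrist force read under 4 N at the end of every move. No check failed.

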